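# Set out specimens for the imaging session

### The arm

A 6-joint arm with a two-finger parallel gripper is mounted at the origin on the work surface. World frame = base frame: x ahead of the robot, y to its left, z up, the work surface at z = 0. Lengths are in mm, angles in degrees, forces in N, time in s.
With the tool pointing down it reaches from about 275 to 750 mm from the base axis. Payload 10.2 kg.
Tool frame: the origin (TCP) lies midway between the tips of the shut fingers; the grasp point (between the pads) lies env.grip_point_offset behind it (env.grip_point_offset is the distance from the TCP to the grasp point, in mm); z points along the fingers, y is the line along which they close (so a half turn about z gives the same grasp; the last joint's range is limited). The gripper opens to 88 mm and grips with 3 to 60 N. Pads are 18 mm wide; open, the fingers measure 123 mm over their backs; the gripper's body (75 mm by 187 mm) begins 45 mm behind the grasp point.
Start: joints at [-79.034, 17.928, 85.812, -0, 76.261, -12.8], TCP at [211.567, -480.49, 238.72] pointing down, gripper open.
Joint ranges: [-168.41, 168.41], [-55.51, 124.54], [10.69, 146.95], [-70.63, 250.63], [1, 178], [-165.06, 165.06]. Speed limits (degrees/s): [136.94, 136.94, 172.46, 180, 180, 180].

### API

Orientations are given as a 3x3 rotation matrix whose columns are the frame's x, y, z axes.
In Python, from plant import env gives the robot as it stands.
- The arm moves only by the shell command python3 -m crank 'ROWS' [FORCE]. ROWS is JSON, a list of rows, each a list of 7 numbers: the shift along the tool's x, y, z normalised to -1 to 1, where 1 is 20 cm, then the turn, a rotation vector about the tool's x, y, z normalised to -1 to 1, where 1 is 1.5 rad, then the opening, from -1 (shut) to 1 (fully open). A call has 1 to 20 rows; each row shifts and turns the commanded pose from where the row before left it, along the tool's axes as they then stand; what a row does not reach is not made up. A row lasts 1/10 s, in which the tool goes at most 50 mm and 8.59 degrees, less where a joint would pass 70% of its speed; a pose out of reach is approached as far as the arm can. A call with a number of a shift or a turn outside -1 to 1 is refused whole. A call with a gripper value outside its range is refused whole. The fingers move at their own pace and stop on an object; FORCE is the grip in N (left out, the last holds). Time passes only in rows, so rows that do not move let the fingers close. It gives the time, the measured TCP pose, the force, the opening and the grip force at its end, in the units of the state.
- env.get_state(): the state, without advancing time (a new reading comes with each control period).
- env.grab_frame(name): name is "side" or "top" or "wrist"; returns a dict with "frame" (480x640x3 uint8, red, green, blue), "fx", "fy", "cx", "cy" (pixels), "origin" and "rotation" of the camera in the world; the wrist camera has in their place "hand_eye" (4x4, takes a point from camera to tool coordinates, whose origin is the TCP and whose axes are the flange's). Camera axes: x right, y up, looking along -z (the intrinsics and any distortion apply to the point x, -y, -z); pixel columns grow to the right and rows downward; lengths in mm; the calibration is good to about 2 mm. A picture is of the moment at which its call begins: read the wrist's pose just before it. There is no depth.
- env.finish_job(): hands the job in; it is judged then, once.
The state is a dict: "time": time; "qpos": joint angles; "dq": joint speeds; "effort": joint torques, N m; "ee_pos": TCP position; "eef_rot": TCP orientation; "wrist_force": force on the tool from outside, world axes, zero at the start; "moment": the same for the moment, N m; "finger_gap": finger opening in mm; "gripper_force": force on a finger pad.
Only numpy, scipy, OpenCV 4.12 (cv2) and the standard library are available. Lean on these libraries where they do the work, as an engineer would, in place of code of your own. Each camera call takes 0.05 s, during which the arm holds its last target. There are 200 camera calls.

### The job

Set out the specimens for the imaging session: lay the yellow slide box on the yellow mat and the blue slide box on the blue mat, each centred and in line with the mat's long side, and stand the green-lidded pot in the middle of the green coaster. Last of all, when those three are in place, stand the red-lidded pot in the middle of the red spot on the black photo turntable, which spins freely and must not be turned from where it is. Keep the pots upright throughout, and do not shift the beaker of wooden picks or the brown bottle.

Things in the scene. Friction and masses are not known exactly. Their poses are not given: they have to be found in the camera images.
- box_yellow: Yellow slide box: a closed yellow plastic block, 84 mm long (its x axis) x 34 mm wide (its y axis) x 28 mm high, black seam line, small white label on top, about 70 g. Loose, lying flat. Origin: centre of its underside, z up.
- box_blue: Blue slide box: a closed blue plastic block, 84 mm long (its x axis) x 34 mm wide (its y axis) x 28 mm high, black seam line, small white label on top, about 70 g. Loose, lying flat. Origin: centre of its underside, z up.
- pot_green: Green-lidded specimen pot: an upright clear plastic cylinder with a green lid, 44 mm in diameter over its full height of 56 mm (the green lid is the top 16 mm), about 90 g. Loose, standing. Origin: centre of its underside, z up. Its yaw does not matter.
- pot_red: Red-lidded specimen pot: an upright clear plastic cylinder with a red lid, 44 mm in diameter over its full height of 56 mm (the red lid is the top 16 mm), about 90 g. Loose, standing. Origin: centre of its underside, z up. Its yaw does not matter.
- mat_yellow: Yellow rectangular mat, fixed flat on the bench, 110 mm long (its x axis) x 60 mm wide (its y axis) x 4 mm thick, with a thin white outline slightly larger than a slide box. Origin: centre of its underside, so its top is 4 mm above the origin. Either way round along its length is equally good for the box.
- mat_blue: Blue rectangular mat, fixed flat on the bench, 110 mm long (its x axis) x 60 mm wide (its y axis) x 4 mm thick, with a thin white outline slightly larger than a slide box. Origin: centre of its underside, so its top is 4 mm above the origin. Either way round along its length is equally good for the box.
- coaster_green: Green round coaster, fixed flat on the bench, 72 mm in diameter, 4 mm thick, with a thin white circle a little larger than a pot. Origin: centre of its underside, so its top is 4 mm above the origin.
- spot_red: Flat red round mark, 50 mm in diameter with a white dot at its centre, printed near the rim of a black turntable (disc 150 mm in diameter, top 24 mm above the bench, white tick marks round the rim). The turntable turns about a vertical axis with almost no friction. Origin: centre of the mark, on the turntable's top surface; its x axis points outward from the turntable's centre, which lies 47 mm behind it along -x.
- beaker: Bystander: open glass beaker, 56 mm in diameter, 70 mm high, holding wooden picks that reach to 107 mm. Loose; leave it. Origin: centre of its underside.
- ethanol: Bystander: brown bottle with a white cap, 54 mm in diameter, 80 mm high. Loose; leave it. Origin: centre of its underside.
Not all that is in view belongs to the job. Several things look just like the box_yellow: the one meant starts farthest to the robot's right.

How it is judged (in metres and radians):
On the way, in this order (a step that is already met when the one before it is completed fails the run):
1. both slide boxes on the mats of their colour and the green-lidded pot on the green coaster, all let go (horizontal distance between box_yellow and mat_yellow below 0.012 m and z of box_yellow in the frame of mat_yellow between 0 and 0.008 m and angle between each of box_yellow, box_blue, pot_green's own z axis and vertical below 0.1 rad and linear speed of each of box_yellow, box_blue, pot_green below 0.02 m/s and contact force between the fingers and box_yellow below 0.1 N and angle between the x axis of box_yellow and the x axis of mat_yellow, either way round below 0.2 rad and horizontal distance between box_blue and mat_blue below 0.012 m and z of box_blue in the frame of mat_blue between 0 and 0.008 m and contact force between the fingers and box_blue below 0.1 N and angle between the x axis of box_blue and the x axis of mat_blue, either way round below 0.2 rad and horizontal distance between pot_green and coaster_green below 0.012 m and z of pot_green in the frame of coaster_green between 0 and 0.008 m and contact force between the fingers and pot_green below 0.1 N), for 0.2 s.
2. then the red-lidded pot stands on the red spot, let go (horizontal distance between pot_red and spot_red below 0.012 m and z of pot_red in the frame of spot_red between -0.004 and 0.004 m and angle between pot_red's own z axis and vertical below 0.1 rad and linear speed of pot_red below 0.02 m/s and contact force between the fingers and pot_red below 0.1 N), for 0.2 s.
At the end, for the whole second after the job is handed in: Boxes flat on the mats of their colour, within 12 mm of centre and 0.2 rad of the long axis (either way round); green-lidded pot within 12 mm of the coaster's centre, red-lidded pot within 12 mm of the red spot's; all released, at rest; the spot within 15 mm of its start (all of step 1 and all of step 2 and distance of spot_red from where it was at the start of the episode below 0.015 m); the robot touches nothing.
It fails at once if the turntable is turned: its red spot moves more than 15 mm from its start (distance of spot_red from where it was at the start of the episode above 0.015 m).
It fails at once if a pot is tipped by more than 0.5 rad (angle between any of pot_green, pot_red's own z axis and vertical above 0.5 rad).
It fails at once if the beaker or the bottle is shifted by more than 20 mm (distance of any of beaker, ethanol from where it was at the start of the episode above 0.02 m).
It also fails if it takes over 115 s, if anything falls off the work surface, if the arm or the gripper's body presses on something with over 40 N, if the wrist force passes 120 N, or if a joint passes its speed limit or range.

## Working session

There is one attempt and no reset: what is moved stays moved. The work goes in short steps, Python scripts to look and compute and a shell command to move; the robot and the scene stay as the last step left them, time stands still between calls to the robot, and variables do not carry over. Pictures are saved under pics/ and viewed, at most 14 in all, crops included, and the job is handed in when it is done.

```bash
ls; mkdir -p pics; cat > h.py <<'E'
import numpy as np, cv2, pickle
from plant import env
def snap(name,tag):
    s=env.get_state(); f=env.grab_frame(name)
    cv2.imwrite(f'pics/{tag}.png',cv2.cvtColor(f['frame'],cv2.COLOR_RGB2BGR))
    f['state']=s; pickle.dump(f,open(f'pics/{tag}.pkl','wb')); return f
def load(tag): return pickle.load(open(f'pics/{tag}.pkl','rb'))
def cam(f):
    if 'hand_eye' in f:
        H=np.array(f['hand_eye']); R=np.array(f['state']['eef_rot']); p=np.array(f['state']['ee_pos'])
        return R@H[:3,3]+p, R@H[:3,:3]
    return np.array(f['origin']),np.array(f['rotation'])
def ray(f,u,v):
    o,R=cam(f); d=R@np.array([(u-f['cx'])/f['fx'],-(v-f['cy'])/f['fy'],-1]); return o,d
def onz(f,u,v,z):
    o,d=ray(f,u,v); return o+d*(z-o[2])/d[2]
def proj(f,P):
    o,R=cam(f); c=R.T@(np.array(P)-o); return f['cx']-f['fx']*c[0]/c[2], f['cy']+f['fy']*c[1]/c[2]
def tri(*obs):
    A=np.zeros((3,3));b=np.zeros(3)
    for f,u,v in obs:
        o,d=ray(f,u,v); d=d/np.linalg.norm(d); M=np.eye(3)-np.outer(d,d); A+=M;b+=M@o
    return np.linalg.solve(A,b)
E
python3 - <<'E'
from h import *
for n in('side','top','wrist'):
    f=snap(n,n+'0'); print(n,{k:(np.round(v,3).tolist() if not isinstance(v,dict) else '') for k,v in f.items() if k not in('frame','state')})
s=env.get_state(); print(s['ee_pos'],np.round(s['eef_rot'],3).tolist(),env.grip_point_offset,s['finger_gap'],s['time'])
E
```

```text
pics
side {'fx': 539.73, 'fy': 539.73, 'cx': 319.046, 'cy': 238.62, 'origin': [460.417, 920.434, 839.457], 'rotation': [[-0.993, 0.073, -0.096], [-0.121, -0.643, 0.756], [-0.007, 0.762, 0.648]]}
top {'fx': 449.442, 'fy': 449.442, 'cx': 318.288, 'cy': 243.684, 'origin': [372.14, -15.003, 905.166], 'rotation': [[-0.003, 0.975, -0.221], [-1.0, -0.003, -0.0], [-0.001, 0.221, 0.975]]}
wrist {'fx': 409.112, 'fy': 409.112, 'cx': 316.093, 'cy': 236.309, 'hand_eye': [[0.001, 0.95, 0.311, 80.357], [1.0, -0.001, -0.0, 0.381], [0.0, 0.311, -0.95, -145.652], [0.0, 0.0, 0.0, 1.0]]}
[ 211.5238567  -480.32406514  238.33267553] [[0.915, 0.403, -0.0], [0.403, -0.915, 0.001], [0.0, -0.001, -1.0]] 18.700000000000003 88.49470045709946 0.15
```

View pics/top0.png

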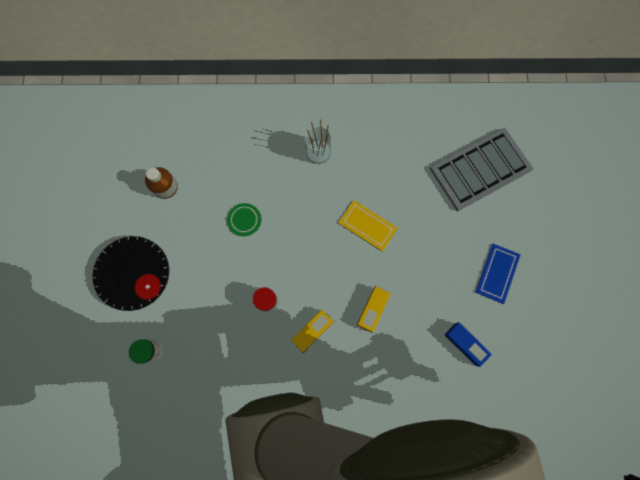

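View pics/side0.png

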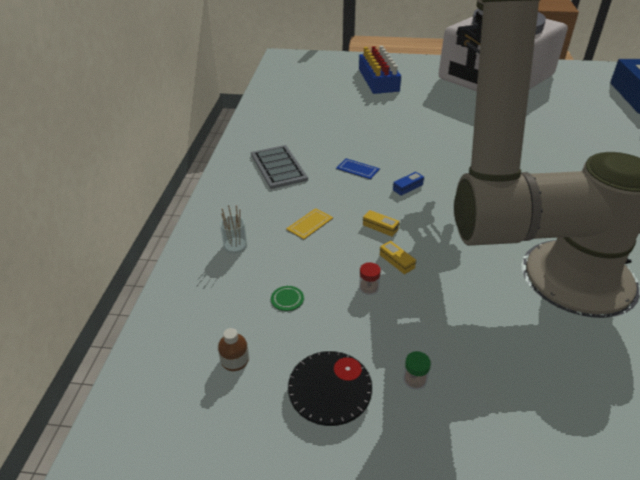

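Top view: two yellow boxes at (374,309) and (313,330), with image right being the robot's right (-y). The red pot is at (265,299), the green pot at (142,350), the blue box at (468,345), the yellow mat at (367,226), the blue mat at (498,273), the coaster at (243,220) and the spot at (147,287). The other objects are the beaker (318,145), the bottle (160,182) and a grey rack (480,170). The arm may be hiding another yellow box, so I check the wrist view too.

```bash
cat >> h.py <<'E'
HS={'y':((18,120,90),(35,255,255)),'b':((108,120,50),(130,255,255)),'g':((50,120,40),(80,255,255)),'r':((172,150,60),(180,255,255))}
def blobs(f,c,mn=60):
    h=cv2.cvtColor(f['frame'],cv2.COLOR_RGB2HSV); m=cv2.inRange(h,*HS[c])
    if c=='r': m|=cv2.inRange(h,(0,170,60),(6,255,255))
    m=cv2.morphologyEx(m,cv2.MORPH_CLOSE,np.ones((5,5)))
    cs,_=cv2.findContours(m,cv2.RETR_EXTERNAL,cv2.CHAIN_APPROX_NONE)
    return [k for k in cs if cv2.contourArea(k)>mn]
def show(f):
    for c in HS:
        for k in blobs(f,c):
            (u,v),(w,hh),a=cv2.minAreaRect(k); print(c,f'{u:.1f},{v:.1f} size {w:.0f}x{hh:.0f} area {cv2.contourArea(k):.0f} z0->',np.round(onz(f,u,v,0)[:2]))
E
python3 - <<'E'
from h import *
for t in('top0','side0','wrist0'): print(t); show(load(t))
E
```

```text
top0
y 312.0,330.5 size 18x43 area 730 z0-> [401.  -2.]
y 373.6,308.8 size 18x43 area 716 z0-> [ 443. -125.]
y 367.6,224.9 size 53x28 area 1417 z0-> [ 617. -118.]
b 467.8,344.2 size 48x19 area 878 z0-> [ 374. -308.]
b 497.7,273.4 size 31x53 area 1508 z0-> [ 514. -380.]
g 141.0,351.0 size 22x24 area 441 z0-> [363. 333.]
g 243.5,219.5 size 31x33 area 818 z0-> [630. 141.]
r 264.0,299.0 size 22x22 area 374 z0-> [464.  95.]
r 147.5,286.5 size 24x25 area 477 z0-> [490. 331.]
side0
y 397.1,256.9 size 39x18 area 594 z0-> [399. -15.]
y 379.9,222.5 size 34x17 area 488 z0-> [ 443. -138.]
y 309.5,223.0 size 18x44 area 624 z0-> [ 616. -117.]
y 371.7,59.6 size 31x7 area 162 z0-> [  511. -1162.]
b 407.9,182.8 size 15x31 area 325 z0-> [ 373. -320.]
b 357.4,168.4 size 40x12 area 392 z0-> [ 515. -377.]
b 625.5,86.0 size 52x27 area 948 z0-> [ -399. -1017.]
b 376.3,77.9 size 50x28 area 672 z0-> [ 486. -993.]
g 417.5,363.5 size 23x23 area 417 z0-> [357. 280.]
g 286.5,298.5 size 23x31 area 538 z0-> [631. 143.]
r 347.3,368.8 size 25x23 area 458 z0-> [488. 308.]
r 369.4,271.2 size 18x17 area 226 z0-> [460.  40.]
r 380.0,60.0 size 29x5 area 98 z0-> [  478. -1162.]
wrist0
```

View pics/wrist0.png

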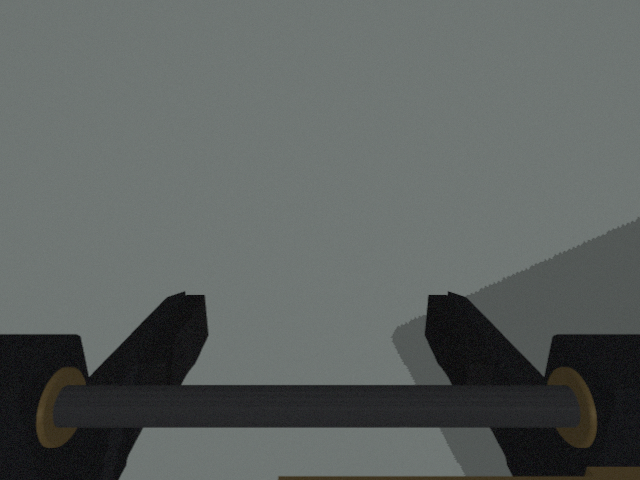

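Wrist view: only bare bench and the open fingers, no object. I now triangulate every item from top and side.

```bash
cat >> h.py <<'E'
def yaw_of(R): return np.degrees(np.arctan2(R[1][0],R[0][0]))
def go(x,y,z,yaw=None):
    """print shift (tool axes, norm) and turn (norm about z) needed from the measured pose"""
    s=env.get_state(); R=np.array(s['eef_rot']); p=np.array(s['ee_pos'])
    d=R.T@(np.array([x,y,z])-p)/200; out=f'shift {np.round(d,4).tolist()} rows>={np.linalg.norm(d)/.25:.1f}'
    if yaw is not None:
        t=(yaw_of(R)-yaw+90)%180-90; out+=f' turn {np.radians(t)/1.5:.4f} ({t:.1f}deg)'
    print(out,'at',np.round(p,1),'yaw',round(yaw_of(R),1),'t',round(s['time'],1))
E
python3 - <<'E'
from h import *
T,S=load('top0'),load('side0')
for n,a,b in [('boxY',(373.6,308.8),(379.9,222.5)),('decoyY',(312,330.5),(397.1,256.9)),('matY',(367.6,224.9),(309.5,223)),('boxB',(467.8,344.2),(407.9,182.8)),('matB',(497.7,273.4),(357.4,168.4)),('potG',(141,351),(417.5,363.5)),('coast',(243.5,219.5),(286.5,298.5)),('potR',(264,299),(369.4,271.2)),('spot',(147.5,286.5),(347.3,368.8))]:
    p=tri((T,*a),(S,*b)); print(n,np.round(p,1),'miss px',np.round(np.array(proj(T,p))-a,1),np.round(np.array(proj(S,p))-b,1))
for n,z in(('y',14),('b',14)):
    for k in blobs(T,n):
        q=np.array([onz(T,*pp[0],z)[:2] for pp in k],np.float32); r=cv2.minAreaRect(q); bx=cv2.boxPoints(r)
        e=max((bx[1]-bx[0],bx[2]-bx[1]),key=np.linalg.norm); print(n,np.round(r[0]),np.round(r[1]),'long yaw',np.degrees(np.arctan2(e[1],e[0])).round(1))
bx=tri((T,373.6,308.8),(S,379.9,222.5)); go(bx[0]-60,bx[1],230,0)
E
```

```text
boxY [ 442.7 -123.5   11.4] miss px [ 0.  -0.1] [0.1 0. ]
decoyY [400.2  -1.9  12. ] miss px [-0.   0.3] [-0.2 -0. ]
matY [ 616.9 -117.7   -0.9] miss px [-0.   0.2] [-0.1 -0. ]
boxB [ 373.9 -304.4   10.8] miss px [ 0.  -0.1] [0.1 0. ]
matB [ 514.6 -380.4   -2.4] miss px [ 0.  -0.1] [0.1 0. ]
potG [363.  315.6  46.1] miss px [-0.   0.1] [-0.1 -0. ]
coast [630.5 141.8  -1.9] miss px [ 0.  -0.2] [0.2 0.1]
potR [459.3  89.   46.9] miss px [ 0.  -0.3] [0.2 0. ]
spot [486.9 322.9  20.8] miss px [ 0. -0.] [0. 0.]
y [401.  -2.] [34. 84.] long yaw -45.4
y [ 443. -123.] [35. 85.] long yaw -26.4
y [ 613. -116.] [109.  60.] long yaw 56.2
b [ 374. -303.] [88. 38.] long yaw 43.6
b [ 513. -374.] [ 59. 108.] long yaw -23.2
shift [1.5021, -1.2877, 0.0431] rows>=7.9 turn 0.2765 (23.8deg) at [ 211.5 -480.3  238.3] yaw 23.8 t 0.1
```

Matches the stated sizes and heights, with a bias of about 3 to 5 mm low. The only yellow lookalikes are the boxes at top (374,309), y=-123, and (313,330), y=-2. I choose the first, farthest right, and check it up close.

```bash
python3 -m crank '[[0.148,-0.0972,0,0,0,0,1],[0.148,-0.0972,0,0,0,0,1],[0.148,-0.0972,0,0,0,0,1],[0.148,-0.0972,0,0,0,0,1],[0.148,-0.0972,0,0,0,0,1],[0.148,-0.0972,0,0,0,0,1],[0.148,-0.0972,0,0,0,0,1],[0.148,-0.0972,0,0,0,0,1],[0.148,-0.0972,0,0,0,0,1],[0.148,-0.0972,0,0,0,0,1],[0.148,-0.0972,0,0,0,0,1],[0.148,-0.0972,0,0,0,0,1],[0,0,0,0,0,0.0973,1],[0,0,0,0,0,0.0973,1],[0,0,0,0,0,0.0973,1],[0,0,0,0,0,0.0973,1],[0,0,0,0,0,0.0973,1],[0,0,0,0,0,0.0973,1],[0,0,0,0,0,0,1],[0,0,0,0,0,0,1]]' 20
python3 - <<'E'
from h import *
f=snap('wrist','w1'); show(f); t=snap('top','top1'); print('top');show(t)
a=f['frame'];b=cv2.resize(t['frame'],(640,480)); cv2.imwrite('pics/w1c.png',cv2.cvtColor(np.hstack([a,b])[:,:],cv2.COLOR_RGB2BGR)); 
im=cv2.imread('pics/w1c.png'); cv2.imwrite('pics/w1c.png',cv2.resize(im,(800,300)))
E
```

```text
time: 2.15
ee_pos: [442.6, -123.8, 238.6]
eef_rot: [[0.897, -0.441, -0.0], [-0.441, -0.897, 0.0], [-0.0, -0.0, -1.0]]
wrist_force: [0.2, -0.2, 0.0]
finger_gap: 88.2
gripper_force: 0.0
y 49.9,405.4 size 22x75 area 464 z0-> [353. 258.]
y 222.2,284.6 size 37x87 area 2718 z0-> [397.   5.]
y 313.0,195.5 size 93x38 area 3342 z0-> [ 440. -120.]
y 215.5,29.0 size 58x133 area 6432 z0-> [ 605. -109.]
b 524.5,176.3 size 104x40 area 3838 z0-> [ 369. -307.]
b 550.5,26.0 size 52x77 area 3586 z0-> [ 483. -365.]
g 1.5,144.0 size 3x30 area 65 z0-> [610. 116.]
r 94.5,287.5 size 49x51 area 2004 z0-> [453. 125.]
top
y 311.8,330.8 size 18x44 area 755 z0-> [401.  -1.]
y 374.3,307.7 size 18x15 area 203 z0-> [ 446. -126.]
y 358.8,219.6 size 33x28 area 843 z0-> [ 629. -100.]
g 141.5,351.0 size 22x25 area 448 z0-> [363. 332.]
g 243.5,219.5 size 31x33 area 816 z0-> [630. 141.]
r 264.0,298.5 size 21x22 area 372 z0-> [465.  95.]
r 147.5,286.5 size 24x25 area 481 z0-> [490. 331.]
```

View pics/w1c.png

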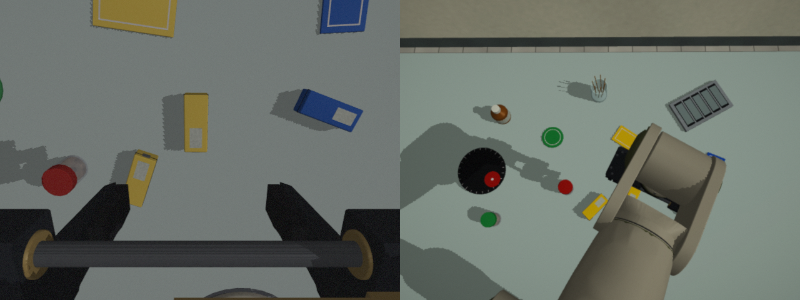

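The close view shows the chosen yellow box at (390,245)/800-scale, i.e. w1 (313,195), upright under the TCP. The decoy is at (222,285). I measure it in two wrist-based views and the top view.

```bash
cat >> h.py <<'E'
def rect(f,c,z,near,rad=60):
    """min-area rectangle, in world xy, of the colour blob nearest a point, contour cast on plane z"""
    best=None
    for k in blobs(f,c):
        q=np.array([onz(f,*p[0],z)[:2] for p in k],np.float32); r=cv2.minAreaRect(q); d=np.hypot(*(np.array(r[0])-near))
        if d<rad and(best is None or d<best[0]): best=(d,r)
    if best is None: print(c,'none');return
    r=best[1]; bx=cv2.boxPoints(r); e=max((bx[1]-bx[0],bx[2]-bx[1]),key=np.linalg.norm)
    print(c,'z',z,'centre',np.round(r[0],1),'size',np.round(sorted(r[1]),1),'yaw',round((np.degrees(np.arctan2(e[1],e[0]))+90)%180-90,1)); return r
def rects(f,items):
    for c,z,n in items: rect(f,c,z,n)
E
python3 - <<'E'
from h import *
f=load('w1'); T=load('top0'); S=load('side0')
for t in (f,T): rects(t,[('y',28,(443,-123)),('y',14,(443,-123)),('y',4,(615,-117)),('b',28,(374,-304)),('b',4,(514,-380))])
print(tri((f,313,195.5),(T,373.6,308.8),(S,379.9,222.5)))
E
```

```text
y z 28 centre [ 444.1 -122.3] size [32.9 84.4] yaw -26.4
y z 14 centre [ 441.3 -120.8] size [34.2 87.7] yaw -26.4
y z 4 centre [ 609.8 -112.4] size [ 45.2 108.9] yaw 56.6
b z 28 centre [ 379.3 -296.6] size [33.1 92.5] yaw 44.0
b z 4 centre [ 483.8 -362.5] size [40.  59.9] yaw 66.5
y z 28 centre [ 441.6 -121.7] size [34.7 83.8] yaw -26.4
y z 14 centre [ 442.7 -123.4] size [35.3 85.2] yaw -26.4
y z 4 centre [ 615.9 -116.9] size [ 60.3 110. ] yaw 56.2
b z 28 centre [ 374.1 -298.5] size [37.5 87. ] yaw 43.6
b z 4 centre [ 514.6 -377.8] size [ 59.9 109.3] yaw -23.2
[ 442.60720599 -122.28289424   12.81570326]
```

```bash
python3 -m crank '[[0,-0.006,0.1,0,0,0,0.36],[0,0,0.12,0,0,0,0.36],[0,0,0.12,0,0,0,0.36],[0,0,0.12,0,0,0,0.36],[0,0,0.12,0,0,0,0.36],[0,0,0.12,0,0,0,0.36],[0,0,0.12,0,0,0,0.36],[0,0,0.12,0,0,0,0.36],[0,0,0.1,0,0,0,0.36],[0,0,0.06,0,0,0,0.36],[0,0,0.04,0,0,0,0.36],[0,0,0.022,0,0,0,0.36],[0,0,0,0,0,0,0.36],[0,0,0,0,0,0,-1],[0,0,0,0,0,0,-1],[0,0,0,0,0,0,-1],[0,0,0,0,0,0,-1],[0,0,0,0,0,0,-1],[0,0,0,0,0,0,-1]]' 15
python3 - <<'E'
from h import *
rect(snap('top','top2'),'y',4,(616,-117))
go(616.5,-116.5,120,56.3)
E
```

```text
time: 4.15
ee_pos: [443.4, -122.8, 6.6]
eef_rot: [[0.896, -0.445, 0.0], [-0.445, -0.896, -0.0], [0.001, -0.0, -1.0]]
wrist_force: [-1.0, 0.5, 5.5]
finger_gap: 34.0
gripper_force: 15.0
y z 4 centre [ 615.9 -117. ] size [ 60.2 110.1] yaw 55.7
shift [0.7616, -0.4134, -0.5664] rows>=4.1 turn -0.9623 (-82.7deg) at [ 443.3 -122.8    6.6] yaw -26.4 t 4.2
```

```bash
python3 -m crank '[[0,0,-0.08,0,0,0,-1],[0,0,-0.16,0,0,0,-1],[0,0,-0.16,0,0,0,-1],[0,0,-0.166,0,0,0,-1],[0.1523,-0.0827,0,0,0,0,-1],[0.1523,-0.0827,0,0,0,0,-1],[0.1523,-0.0827,0,0,0,0,-1],[0.1523,-0.0827,0,0,0,0,-1],[0.1524,-0.0827,0,0,0,0,-1],[0,0,0,0,0,-0.0962,-1],[0,0,0,0,0,-0.0962,-1],[0,0,0,0,0,-0.0962,-1],[0,0,0,0,0,-0.0962,-1],[0,0,0,0,0,-0.0962,-1],[0,0,0,0,0,-0.0962,-1],[0,0,0,0,0,-0.0962,-1],[0,0,0,0,0,-0.0962,-1],[0,0,0,0,0,-0.0962,-1],[0,0,0,0,0,-0.0965,-1]]'
python3 - <<'E'
from h import *
f=snap('wrist','w2'); show(f); rect(f,'y',4,(616,-117)); go(616.5,-116.5,11,56.3)
E
```

```text
time: 6.1
ee_pos: [616.1, -116.4, 119.0]
eef_rot: [[0.55, 0.835, -0.001], [0.835, -0.55, 0.0], [-0.0, -0.001, -1.0]]
wrist_force: [0.3, 0.5, -1.6]
finger_gap: 34.4
gripper_force: 15.0
y 316.0,433.5 size 13x86 area 934 z0-> [ 520. -262.]
y 13.0,278.5 size 26x59 area 1122 z0-> [417. -31.]
y 316.0,306.0 size 102x156 area 13202 z0-> [ 583. -166.]
y 317.1,183.9 size 93x79 area 6316 z0-> [633. -92.]
y z 4 centre [632.9 -92. ] size [51.4 59.2] yaw -34.1
shift [0.0007, 0.0024, 0.5401] rows>=2.2 turn 0.0088 (0.8deg) at [ 616.1 -116.4  119. ] yaw 57.1 t 6.2
```

View pics/w2.png

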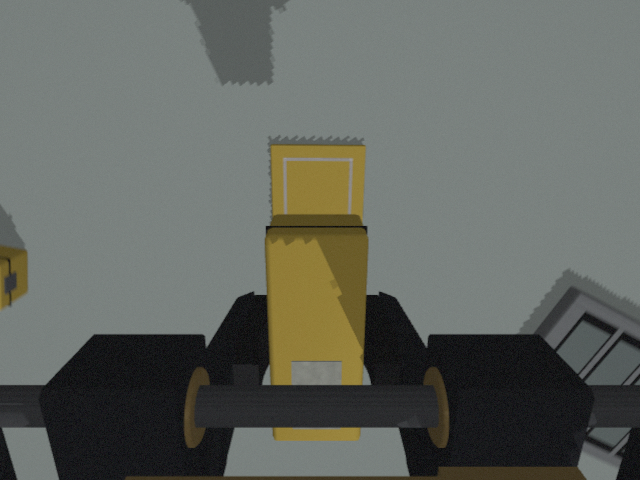

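The held box lines up with the mat: the mat's far edge is at row 145, columns 271–365. I check the mat centre from that edge.

```bash
python3 - <<'E'
from h import *
f=load('w2'); a=onz(f,271,145,4);b=onz(f,365,145,4); u=np.array([.55,.835]); print(a,b,(a[:2]+b[:2])/2-55*u, np.degrees(np.arctan2(*(b-a)[1::-1]))+90)
# box end on tool: top far edge of held box at row ~233
c=onz(f,266,233,141);d=onz(f,367,233,141);print('box far end, at its top',c,d,(c[:2]+d[:2])/2-42*u)
E
```

```text
[622.69840935 -54.99980398   4.        ] [671.77618071 -87.24677086   4.        ] [ 616.98729503 -117.04828742] 56.692744868659695
box far end, at its top [625.34039825 -73.51655024 141.        ] [652.1165188  -91.10417894 141.        ] [ 615.62845853 -117.38036459]
```

```bash
python3 -m crank '[[0,0.002,0.12,0,0,0.006,-1],[0,0,0.14,0,0,0,-1],[0,0,0.12,0,0,0,-1],[0,0,0.08,0,0,0,-1],[0,0,0.05,0,0,0,-1],[0,0,0.02,0,0,0,-1],[0,0,0.01,0,0,0,-1],[0,0,0,0,0,0,-1],[0,0,0,0,0,0,0.1],[0,0,0,0,0,0,0.3],[0,0,0,0,0,0,0.3],[0,0,-0.06,0,0,0,0.3],[0,0,-0.12,0,0,0,0.3],[0,0,-0.2,0,0,0,0.3],[0,0,-0.2,0,0,0,0.3],[0,0,-0.2,0,0,0,0.3]]'
python3 - <<'E'
from h import *
f=snap('wrist','w3'); show(f); rects(f,[('y',32,(616,-117)),('b',28,(374,-304))]); go(378,-301,160,43.6)
E
```

```text
time: 7.75
ee_pos: [616.5, -116.6, 170.3]
eef_rot: [[0.562, 0.827, 0.001], [0.827, -0.562, -0.0], [0.0, 0.001, -1.0]]
wrist_force: [0.1, -1.3, 0.4]
finger_gap: 57.6
gripper_force: 0.0
y 33.0,256.0 size 48x66 area 1594 z0-> [401. -19.]
y 315.5,206.0 size 136x79 area 10080 z0-> [ 618. -115.]
b 222.4,466.6 size 36x22 area 634 z0-> [ 391. -283.]
b 377.0,460.0 size 114x30 area 2502 z0-> [ 523. -363.]
y z 32 centre [ 620.6 -110.5] size [54.  99.9] yaw 55.9
b z 28 centre [ 414.9 -262.5] size [25.7 32.8] yaw -44.7
shift [-1.4367, -0.4807, 0.0788] rows>=6.1 turn 0.1419 (12.2deg) at [ 618.9 -117.3  177.6] yaw 55.8 t 7.8
```

View pics/w3.png

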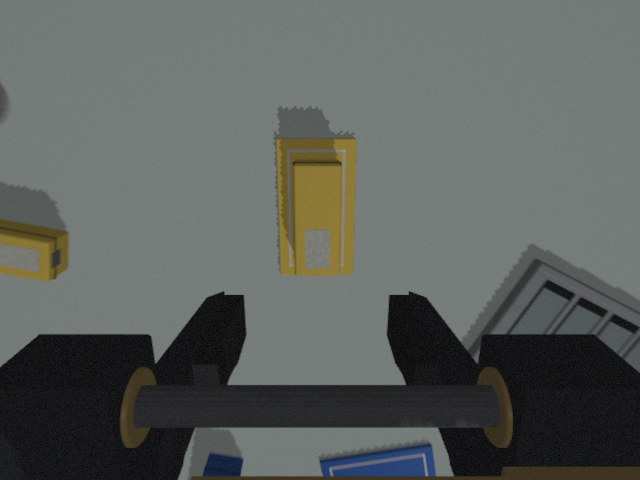

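```bash
python3 - <<'E'
from h import *
f=load('w3'); P=lambda u,v,z:onz(f,u,v,z)[:2].round(1)
print('box',(P(293,163,32)+P(342,163,32)+P(293,274,32)+P(342,274,32))/4,'mat',(P(277,139,4)+P(355,139,4)+P(281,274,4)+P(353,274,4))/4, np.linalg.norm(P(317,163,32)-P(317,274,32)),np.linalg.norm(P(317,139,4)-P(317,274,4)))
go(378,-301,190,43.6)
E
```

```text
box [ 616.975 -118.125] mat [ 616.925 -117.05 ] 83.09632964216894 109.02889525258884
shift [-1.4363, -0.4789, -0.0712] rows>=6.1 turn 0.1419 (12.2deg) at [ 618.9 -117.3  177.6] yaw 55.8 t 7.8
```

Yellow box is within about 1 mm of the mat centre. Next, the blue box.

```bash
python3 -m crank '[[-0.161,-0.0543,0,0,0,0,0.3],[-0.161,-0.0543,0,0,0,0,0.3],[-0.161,-0.0543,0,0,0,0,0.3],[-0.161,-0.0543,0,0,0,0,0.3],[-0.161,-0.0543,0,0,0,0,0.3],[-0.161,-0.0543,0,0,0,0,0.3],[-0.161,-0.0543,0,0,0,0,0.3],[-0.161,-0.0543,0,0,0,0,0.3],[-0.161,-0.0543,0,0,0,0,0.3],[0,0,0,0,0,0.07,0.3],[0,0,0,0,0,0.07,0.3],[0,0,0,0,0,0,0.3],[0,0,0,0,0,0,0.3]]'
python3 - <<'E'
from h import *
f=snap('wrist','w4'); show(f); rects(f,[('b',28,(374,-304)),('b',14,(374,-304)),('b',4,(514,-380))]); print(tri((f,*[0,0]),(load('top0'),467.8,344.2)) if 0 else '')
E
```

```text
time: 9.1
ee_pos: [373.0, -301.3, 168.0]
eef_rot: [[0.72, 0.694, 0.0], [0.694, -0.72, -0.001], [-0.0, 0.001, -1.0]]
wrist_force: [-0.3, 0.5, -0.2]
finger_gap: 57.1
gripper_force: 0.0
b 317.0,211.0 size 114x46 area 5083 z0-> [ 373. -303.]
b 524.1,142.4 size 79x165 area 11825 z0-> [ 519. -378.]
b z 28 centre [ 376.5 -299.2] size [33.  84.8] yaw 44.0
b z 14 centre [ 373.8 -301.8] size [34.6 89. ] yaw 44.0
b z 4 centre [ 514.9 -376.5] size [ 59.6 109.4] yaw -23.3
```

View pics/w4.png

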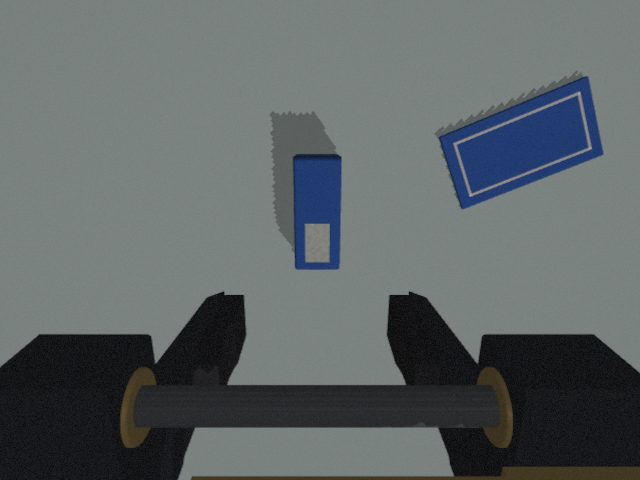

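```bash
python3 -c "
from h import *
go(375.3,-300.5,6.6,43.9)"

```

```text
shift [0.0108, 0.0047, 0.8062] rows>=3.2 turn 0.0001 (0.0deg) at [ 373.  -301.2  167.8] yaw 43.9 t 9.2
```

```bash
python3 -m crank '[[0.0108,0.0047,0.1,0,0,0,0.3],[0,0,0.16,0,0,0,0.3],[0,0,0.16,0,0,0,0.3],[0,0,0.14,0,0,0,0.3],[0,0,0.12,0,0,0,0.3],[0,0,0.06,0,0,0,0.3],[0,0,0.04,0,0,0,0.3],[0,0,0.026,0,0,0,0.3],[0,0,0,0,0,0,0.3],[0,0,0,0,0,0,-1],[0,0,0,0,0,0,-1],[0,0,0,0,0,0,-1],[0,0,0,0,0,0,-1],[0,0,0,0,0,0,-1],[0,0,-0.08,0,0,0,-1],[0,0,-0.16,0,0,0,-1],[0,0,-0.16,0,0,0,-1],[0,0,-0.12,0,0,0,-1],[0,0,0,0,0,0,-1],[0,0,0,0,0,0,-1]]' 15
python3 -c "
from h import *
go(515,-377.3,111,-23.2)"
```

```text
time: 11.15
ee_pos: [374.9, -300.3, 109.7]
eef_rot: [[0.722, 0.691, -0.0], [0.691, -0.722, 0.0], [0.0, -0.0, -1.0]]
wrist_force: [-0.2, 0.0, -0.7]
finger_gap: 34.1
gripper_force: 15.0
shift [0.2396, 0.7625, -0.0066] rows>=3.2 turn 0.7790 (66.9deg) at [ 374.9 -300.3  109.7] yaw 43.7 t 11.2
```

```bash
python3 -m crank '[[0.04,0.127,0,0,0,0,-1],[0.04,0.127,0,0,0,0,-1],[0.04,0.127,0,0,0,0,-1],[0.04,0.127,0,0,0,0,-1],[0.04,0.127,0,0,0,0,-1],[0.04,0.1275,0,0,0,0,-1],[0,0,0,0,0,0.09,-1],[0,0,0,0,0,0.09,-1],[0,0,0,0,0,0.09,-1],[0,0,0,0,0,0.09,-1],[0,0,0,0,0,0.09,-1],[0,0,0,0,0,0.09,-1],[0,0,0,0,0,0.09,-1],[0,0,0,0,0,0.09,-1],[0,0,0,0,0,0.059,-1],[0,0,0,0,0,0,-1],[0,0,0,0,0,0,-1]]'
python3 - <<'E'
from h import *
f=snap('wrist','w5'); go(515,-377.3,10.6,-23.2)
h=cv2.cvtColor(f['frame'],cv2.COLOR_RGB2HSV); m=cv2.inRange(h,*HS['b'])
# far edge of the mat beyond the box: topmost blue rows per column
cols=range(230,410,4); e=[(u,int(np.argmax(m[:,u]>0))) for u in cols if m[:300,u].any()]; print(e)
E
```

```text
time: 12.85
ee_pos: [514.9, -377.2, 108.8]
eef_rot: [[0.92, -0.392, -0.001], [-0.392, -0.92, 0.002], [-0.002, -0.001, -1.0]]
wrist_force: [0.2, 0.2, -0.6]
finger_gap: 33.7
gripper_force: 15.0
shift [0.0009, 0.0005, 0.4929] rows>=2.0 turn 0.0014 (0.1deg) at [ 515.  -377.3  109.2] yaw -23.1 t 12.9
[(266, 228), (270, 147), (274, 147), (278, 147), (282, 147), (286, 147), (290, 147), (294, 147), (298, 147), (302, 147), (306, 147), (310, 147), (314, 147), (318, 147), (322, 147), (326, 147), (330, 147), (334, 147), (338, 147), (342, 147), (346, 147), (350, 147), (354, 147), (358, 147), (362, 147), (366, 229)]
```

```bash
python3 -m crank '[[0,0,0.12,0,0,0,-1],[0,0,0.14,0,0,0,-1],[0,0,0.12,0,0,0,-1],[0,0,0.06,0,0,0,-1],[0,0,0.03,0,0,0,-1],[0,0,0.014,0,0,0,-1],[0,0,0.007,0,0,0,-1],[0,0,0,0,0,0,-1],[0,0,0,0,0,0,0.1],[0,0,0,0,0,0,0.3],[0,0,0,0,0,0,0.3],[0,0,-0.06,0,0,0,0.3],[0,0,-0.12,0,0,0,0.3],[0,0,-0.2,0,0,0,0.3],[0,0,-0.2,0,0,0,0.3],[0,0,-0.2,0,0,0,0.3],[0,0,0,0,0,0,0.3],[0,0,0,0,0,0,0.3]]'
python3 - <<'E'
from h import *
f=snap('wrist','w6'); go(363,315,240,0)
cv2.imwrite('pics/w6c.png',cv2.cvtColor(f['frame'][80:330,180:460],cv2.COLOR_RGB2BGR))
E
```

```text
time: 14.7
ee_pos: [515.3, -377.6, 169.3]
eef_rot: [[0.919, -0.394, 0.001], [-0.394, -0.919, -0.001], [0.002, 0.001, -1.0]]
wrist_force: [-0.4, -0.4, 0.0]
finger_gap: 57.1
gripper_force: 0.0
shift [-2.0623, -2.8819, -0.3587] rows>=14.2 turn -0.2700 (-23.2deg) at [ 515.  -377.2  167.8] yaw -23.2 t 14.8
```

View pics/w6c.png

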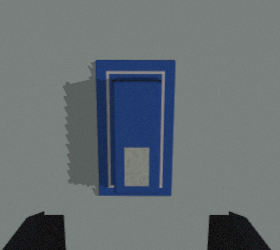

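The blue box sits in its outline at crop (137,135), framed evenly like the yellow one. On to the green pot.

```bash
python3 -m crank '[[-0.1375,-0.1921,-0.0239,0,0,0,0.3],[-0.1375,-0.1921,-0.0239,0,0,0,0.6],[-0.1375,-0.1921,-0.0239,0,0,0,1],[-0.1375,-0.1921,-0.0239,0,0,0,1],[-0.1375,-0.1921,-0.0239,0,0,0,1],[-0.1375,-0.1921,-0.0239,0,0,0,1],[-0.1375,-0.1921,-0.0239,0,0,0,1],[-0.1375,-0.1921,-0.0239,0,0,0,1],[-0.1375,-0.1921,-0.0239,0,0,0,1],[-0.1375,-0.1921,-0.0239,0,0,0,1],[-0.1375,-0.1921,-0.0239,0,0,0,1],[-0.1375,-0.1921,-0.0239,0,0,0,1],[-0.1375,-0.1921,-0.0239,0,0,0,1],[-0.1375,-0.1921,-0.0239,0,0,0,1],[-0.1375,-0.1921,-0.0239,0,0,0,1],[0,0,0,0,0,-0.096,1],[0,0,0,0,0,-0.096,1],[0,0,0,0,0,-0.096,1],[0,0,0,0,0,-0.096,1],[0,0,0,0,0,-0.096,1]]'
python3 - <<'E'
from h import *
f=snap('wrist','w7'); show(f); T=snap('top','top7'); rects(T,[('b',32,(514,-377)),('y',32,(616,-117))])
go(363,315,240,18)
E
```

```text
time: 16.75
ee_pos: [362.6, 314.5, 238.5]
eef_rot: [[0.949, 0.316, -0.003], [0.316, -0.949, -0.001], [-0.003, 0.0, -1.0]]
wrist_force: [-0.2, -0.2, 0.6]
finger_gap: 88.2
gripper_force: 0.0
y 623.5,269.8 size 30x45 area 1090 z0-> [384.  -8.]
g 315.0,200.0 size 52x50 area 2072 z0-> [354. 312.]
r 614.5,175.5 size 51x49 area 2038 z0-> [465.  52.]
r 354.0,47.5 size 67x62 area 3189 z0-> [491. 322.]
b z 32 centre [ 510.2 -366.6] size [ 58.  105.9] yaw -23.2
y z 32 centre [ 608.3 -113.9] size [ 58.4 106.5] yaw 56.0
shift [0.002, -0.002, -0.0067] rows>=0.0 turn 0.0014 (0.1deg) at [362.7 314.5 238.7] yaw 18.1 t 16.9
```

View pics/w7.png

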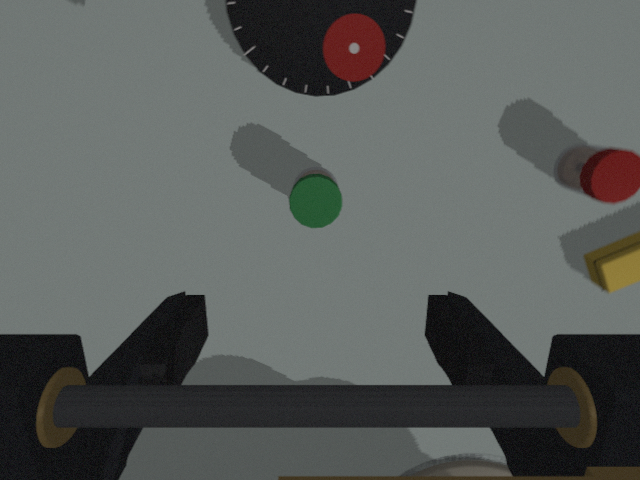

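Lid circle of the green pot is at (316,201), and the red spot's white dot at (354,48).

```bash
python3 - <<'E'
from h import *
f=load('w7');T=load('top0');S=load('side0')
print('pot top',onz(f,316,201,56), 'tri',tri((f,316,199.5),(T,141,351)),'T',onz(T,141,351,48))
print('spot',onz(f,354,48,24),'tri',tri((f,354,48),(T,147.5,286.5)),'T',onz(T,147.5,286.5,24))
E
```

```text
pot top [365.56719762 314.9530132   56.        ] tri [363.8955724  314.99420241  46.62538658] T [363.15260277 314.86772026  48.        ]
spot [487.53454926 323.42140163  24.        ] tri [487.48275315 323.24305056  20.08383291] T [486.40028848 321.71265322  24.        ]
```

```bash
python3 -m crank '[[0.0093,0,0.1,0,0,0,1],[0,0,0.18,0,0,0,1],[0,0,0.18,0,0,0,1],[0,0,0.18,0,0,0,1],[0,0,0.18,0,0,0,1],[0,0,0.12,0,0,0,1],[0,0,0.08,0,0,0,1],[0,0,0.05,0,0,0,1],[0,0,0.0335,0,0,0,1],[0,0,0,0,0,0,1],[0,0,0,0,0,0,-1],[0,0,0,0,0,0,-1],[0,0,0,0,0,0,-1],[0,0,0,0,0,0,-1],[0,0,0,0,0,0,-1],[0,0,0,0,0,0,-1],[0,0,0,0,0,0,-1]]' 15
python3 -c "
from h import *
go(630.8,141.5,122,18)"
```

```text
time: 18.55
ee_pos: [365.0, 315.3, 19.2]
eef_rot: [[0.951, 0.31, 0.0], [0.31, -0.951, 0.0], [0.0, -0.0, -1.0]]
wrist_force: [-1.1, -0.7, 1.2]
finger_gap: 43.3
gripper_force: 15.0
shift [0.9947, 1.2381, -0.5138] rows>=6.7 turn 0.0005 (0.0deg) at [365.  315.3  19.2] yaw 18.0 t 18.6
```

```bash
python3 -m crank '[[0,0,-0.06,0,0,0,-1],[0,0,-0.12,0,0,0,-1],[0,0,-0.14,0,0,0,-1],[0,0,-0.12,0,0,0,-1],[0,0,-0.074,0,0,0,-1],[0.06,0.075,0,0,0,0,-1],[0.1,0.125,0,0,0,0,-1],[0.1,0.125,0,0,0,0,-1],[0.1,0.125,0,0,0,0,-1],[0.1,0.125,0,0,0,0,-1],[0.1,0.125,0,0,0,0,-1],[0.1,0.125,0,0,0,0,-1],[0.1,0.125,0,0,0,0,-1],[0.1,0.125,0,0,0,0,-1],[0.1,0.125,0,0,0,0,-1],[0.035,0.038,0,0,0,0,-1],[0,0,0,0,0,0,-1],[0,0,0,0,0,0,-1]]'
python3 - <<'E'
from h import *
f=snap('wrist','w8'); show(f); go(630.8,141.5,23.2,18); T=load('top0'); print('coaster top-view z4',onz(T,243.5,219.5,4))
E
```

```text
time: 20.35
ee_pos: [630.0, 142.3, 122.1]
eef_rot: [[0.951, 0.31, -0.001], [0.31, -0.951, 0.0], [-0.001, -0.0, -1.0]]
wrist_force: [0.1, 0.1, -1.2]
finger_gap: 44.0
gripper_force: 15.0
y 604.5,329.0 size 110x69 area 4100 z0-> [621. -87.]
g 315.5,337.5 size 93x137 area 10420 z0-> [547. 115.]
g 316.6,218.2 size 103x87 area 6828 z0-> [636. 143.]
r 312.5,465.0 size 20x57 area 878 z0-> [429.  79.]
r 19.5,346.0 size 39x62 area 1747 z0-> [470. 325.]
shift [0.0031, 0.0063, 0.4947] rows>=2.0 turn 0.0013 (0.1deg) at [629.9 142.5 122.1] yaw 18.1 t 20.4
coaster top-view z4 [628.4029794  140.79829655   4.        ]
```

View pics/w8.png

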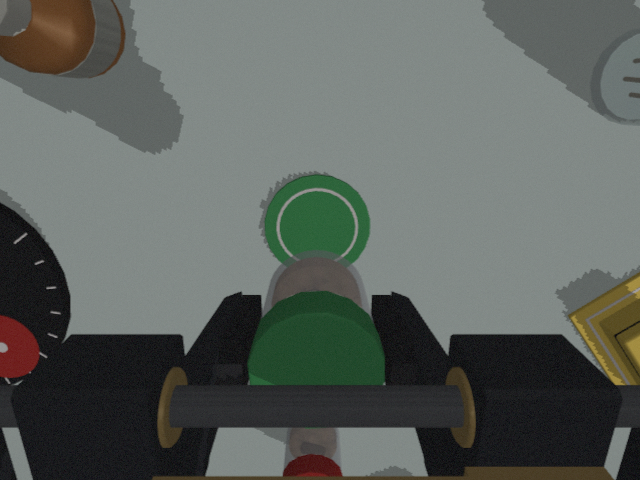

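Coaster seen at centre about (317.5,226), outline 265–370, with the pot hanging upright just behind it.

```bash
python3 - <<'E'
from h import *
f=load('w8'); 
h=cv2.cvtColor(f['frame'],cv2.COLOR_RGB2HSV); m=cv2.inRange(h,*HS['g']); m[250:]=0
k=max(cv2.findContours(m,0,1)[0],key=cv2.contourArea); q=np.array([onz(f,*p[0],4)[:2] for p in k if p[0][1]<245])
A=np.c_[2*q,np.ones(len(q))]; c=np.linalg.lstsq(A,(q**2).sum(1),rcond=None)[0]; print('circle',c[:2],'r',np.sqrt(c[2]+c[0]**2+c[1]**2))
go(c[0],c[1],23.5,18)
E
```

```text
circle [630.28693511 141.41002548] r 24.606455418986442
shift [0.0005, 0.0059, 0.4932] rows>=2.0 turn 0.0013 (0.1deg) at [629.9 142.5 122.1] yaw 18.1 t 20.4
```

```bash
python3 -m crank '[[0.0005,0.005,0.1,0,0,0,-1],[0,0,0.12,0,0,0,-1],[0,0,0.12,0,0,0,-1],[0,0,0.08,0,0,0,-1],[0,0,0.04,0,0,0,-1],[0,0,0.02,0,0,0,-1],[0,0,0.013,0,0,0,-1],[0,0,0,0,0,0,-1],[0,0,0,0,0,0,-1],[0,0,0,0,0,0,-0.02],[0,0,0,0,0,0,0.3],[0,0,0,0,0,0,0.7],[0,0,0,0,0,0,1],[0,0,-0.06,0,0,0,1],[0,0,-0.12,0,0,0,1],[0,0,-0.2,0,0,0,1],[0,0,-0.2,0,0,0,1],[0,0,-0.2,0,0,0,1],[0,0,0,0,0,0,1]]'
python3 - <<'E'
from h import *
f=snap('wrist','w9'); show(f); go(461,90,200,18)
cv2.imwrite('pics/w9c.png',cv2.cvtColor(f['frame'][80:330,180:460],cv2.COLOR_RGB2BGR))
E
```

```text
time: 22.3
ee_pos: [633.3, 140.8, 186.6]
eef_rot: [[0.951, 0.31, 0.011], [0.31, -0.951, 0.0], [0.011, 0.003, -1.0]]
wrist_force: [1.0, -0.5, 0.2]
finger_gap: 87.9
gripper_force: 0.0
y 393.1,473.1 size 40x67 area 580 z0-> [387. -26.]
y 578.4,308.2 size 101x72 area 4269 z0-> [ 618. -116.]
g 313.8,210.3 size 86x84 area 5716 z0-> [630. 141.]
r 309.0,439.5 size 23x50 area 908 z0-> [402.  71.]
r 54.5,307.5 size 51x61 area 2430 z0-> [472. 335.]
shift [-0.8921, -0.0241, -0.0906] rows>=3.6 turn 0.0006 (0.1deg) at [632.2 140.7 182.9] yaw 18.1 t 22.4
```

View pics/w9c.png

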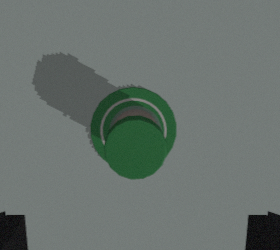

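The green pot stands on the coaster, with the lid centre at crop (136,148), i.e. (316,228). I check that, then approach the red pot.

```bash
python3 - <<'E'
from h import *
f=load('w9'); print('lid',onz(f,316,228,60),'r px->mm',np.linalg.norm(onz(f,283,228,60)-onz(f,348,228,60))/2); go(461,90,200,18)
T=load('top0');W=load('w7'); print(tri((T,264,299),(W,611,175)), onz(T,264,299,48),onz(W,611,175,56))
E
```

```text
lid [632.39168008 139.63666828  60.        ] r px->mm 22.605883669210495
shift [-0.8921, -0.0241, -0.0906] rows>=3.6 turn 0.0006 (0.1deg) at [632.2 140.7 182.9] yaw 18.1 t 22.4
[460.31397204  89.10644829  45.66988127] [458.7384846   88.86315803  48.        ] [460.97178409  96.61472192  56.        ]
```

```bash
python3 -m crank '[[-0.0892,-0.0024,-0.009,0,0,0,1],[-0.0892,-0.0024,-0.009,0,0,0,1],[-0.0892,-0.0024,-0.009,0,0,0,1],[-0.0892,-0.0024,-0.009,0,0,0,1],[-0.0892,-0.0024,-0.009,0,0,0,1],[-0.0892,-0.0024,-0.009,0,0,0,1],[-0.0892,-0.0024,-0.009,0,0,0,1],[-0.0892,-0.0024,-0.009,0,0,0,1],[-0.0892,-0.0024,-0.009,0,0,0,1],[-0.0892,-0.0024,-0.009,0,0,0,1],[0,0,0,0,0,0,1],[0,0,0,0,0,0,1],[0,0,0,0,0,0,1]]'
python3 - <<'E'
from h import *
f=snap('wrist','w10'); show(f); k=max(blobs(f,'r'),key=lambda k:-abs(cv2.minEnclosingCircle(k)[0][0]-316))
(u,v),r=cv2.minEnclosingCircle(k); print(u,v,r,'top',onz(f,u,v,56),'tri',tri((f,u,v),(load('top0'),264,299)))
p=onz(f,u,v,54); go(p[0],p[1],18,18)
T=snap('top','top10'); rects(T,[('b',32,(514,-377)),('y',32,(616,-117))])
cv2.imwrite('pics/top10.png',cv2.resize(cv2.cvtColor(T['frame'],cv2.COLOR_RGB2BGR),(640,480)))
E
```

```text
time: 23.65
ee_pos: [460.6, 90.0, 197.0]
eef_rot: [[0.951, 0.31, -0.0], [0.31, -0.951, 0.0], [-0.0, -0.0, -1.0]]
wrist_force: [-0.2, 0.3, -0.9]
finger_gap: 88.2
gripper_force: 0.0
y 395.4,303.9 size 35x98 area 2354 z0-> [390. -11.]
y 625.5,82.0 size 76x27 area 1066 z0-> [ 627. -111.]
y 627.7,91.7 size 139x91 area 3907 z0-> [ 621. -117.]
g 321.0,7.5 size 15x66 area 595 z0-> [602. 132.]
r 315.6,216.5 size 59x57 area 2639 z0-> [448.  86.]
r 28.5,76.5 size 73x57 area 3406 z0-> [486. 334.]
315.8863220214844 216.4462127685547 30.190719604492188 top [462.29892268  90.21124746  56.        ] tri [459.16249602  89.2684264   44.14449131]
shift [0.006, 0.0019, 0.8949] rows>=3.6 turn 0.0006 (0.1deg) at [460.6  90.  197. ] yaw 18.1 t 23.7
b z 32 centre [ 510.2 -366.6] size [ 58.  105.9] yaw -23.2
y z 32 centre [ 608.3 -113.9] size [ 58.3 106.6] yaw 55.8
```

View pics/w10.png

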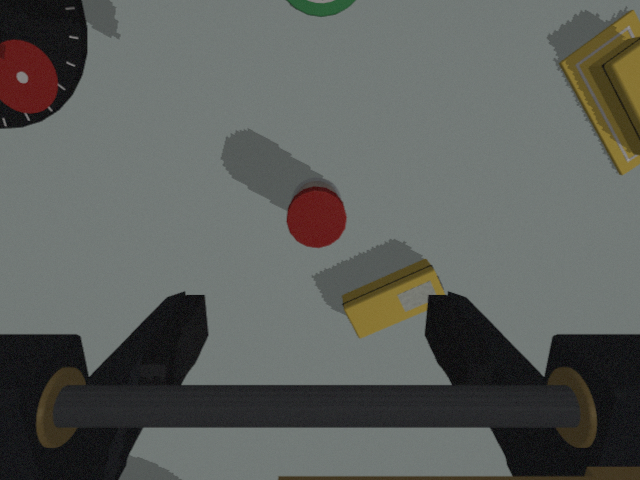

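The red pot lid is at (316,217), straight under the gripper, and the decoy box is clear of the fingers.

```bash
python3 -m crank '[[0.006,0.002,0.1,0,0,0,1],[0,0,0.16,0,0,0,1],[0,0,0.18,0,0,0,1],[0,0,0.16,0,0,0,1],[0,0,0.12,0,0,0,1],[0,0,0.08,0,0,0,1],[0,0,0.05,0,0,0,1],[0,0,0.045,0,0,0,1],[0,0,0,0,0,0,1],[0,0,0,0,0,0,-1],[0,0,0,0,0,0,-1],[0,0,0,0,0,0,-1],[0,0,0,0,0,0,-1],[0,0,0,0,0,0,-1],[0,0,0,0,0,0,-1],[0,0,0,0,0,0,-1]]' 15
python3 - <<'E'
from h import *
f=load('w6'); P=lambda u,v,z:onz(f,u,v,z)[:2]
print('blue box',sum(P(u,v,32) for u in(293,341) for v in(160,275))/4,'mat',sum(P(u,v,4) for u in(276,355) for v in(140,275))/4)
go(487.3,323,130,18)
E
```

```text
time: 25.35
ee_pos: [461.5, 89.9, 18.4]
eef_rot: [[0.951, 0.31, 0.0], [0.31, -0.951, 0.0], [0.0, 0.0, -1.0]]
wrist_force: [-0.3, -0.1, 1.5]
finger_gap: 43.5
gripper_force: 15.0
blue box [ 515.34033297 -379.21429939] mat [ 515.27294849 -377.98176862]
shift [0.484, -1.0681, -0.5579] rows>=5.2 turn 0.0006 (0.1deg) at [461.5  89.9  18.4] yaw 18.1 t 25.4
```

```bash
python3 -m crank '[[0,0,-0.06,0,0,0,-1],[0,0,-0.13,0,0,0,-1],[0,0,-0.15,0,0,0,-1],[0,0,-0.13,0,0,0,-1],[0,0,-0.088,0,0,0,-1],[0.0403,-0.089,0,0,0,0,-1],[0.0403,-0.089,0,0,0,0,-1],[0.0403,-0.089,0,0,0,0,-1],[0.0403,-0.089,0,0,0,0,-1],[0.0403,-0.089,0,0,0,0,-1],[0.0403,-0.089,0,0,0,0,-1],[0.0403,-0.089,0,0,0,0,-1],[0.0403,-0.089,0,0,0,0,-1],[0.0403,-0.089,0,0,0,0,-1],[0.0403,-0.089,0,0,0,0,-1],[0.0403,-0.089,0,0,0,0,-1],[0.0403,-0.089,0,0,0,0,-1],[0,0,0,0,0,0,-1],[0,0,0,0,0,0,-1],[0,0,0,0,0,0,-1]]'
python3 - <<'E'
from h import *
f=snap('wrist','w11'); go(487.3,323,42.8,18); print('expected spot px',proj(f,(487.3,323,24)))
cv2.imwrite('pics/w11c.png',cv2.cvtColor(f['frame'][100:400,120:520],cv2.COLOR_RGB2BGR))
E
```

```text
time: 27.35
ee_pos: [487.1, 322.2, 130.2]
eef_rot: [[0.951, 0.309, -0.0], [0.309, -0.951, -0.0], [-0.0, 0.0, -1.0]]
wrist_force: [-0.0, -0.4, -1.4]
finger_gap: 43.3
gripper_force: 15.0
shift [0.0018, -0.0038, 0.4369] rows>=1.7 turn 0.0001 (0.0deg) at [487.2 322.2 130.2] yaw 18.0 t 27.4
expected spot px (np.float64(314.19156168332154), np.float64(232.62639820305574))
```

View pics/w11c.png

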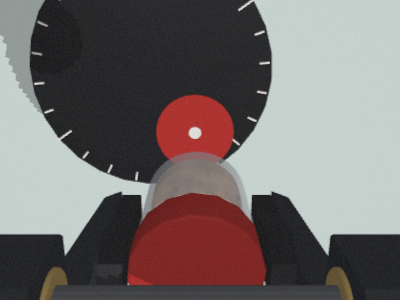

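Dot seen at (315,233) against (314,233) expected, so the spot is directly below. I lower gently and release.

```bash
python3 -m crank '[[0.0012,-0.002,0.08,0,0,0,-1],[0,0,0.1,0,0,0,-1],[0,0,0.1,0,0,0,-1],[0,0,0.07,0,0,0,-1],[0,0,0.04,0,0,0,-1],[0,0,0.025,0,0,0,-1],[0,0,0.014,0,0,0,-1],[0,0,0.007,0,0,0,-1],[0,0,0,0,0,0,-1],[0,0,0,0,0,0,-1],[0,0,0,0,0,0,-1]]' 5
python3 -c "
from h import *
go(487.3,323,42.4,18)"
```

```text
time: 28.5
ee_pos: [487.4, 323.5, 43.1]
eef_rot: [[0.951, 0.31, 0.001], [0.31, -0.951, 0.0], [0.001, -0.0, -1.0]]
wrist_force: [-0.6, 1.1, -0.7]
finger_gap: 43.8
gripper_force: 5.0
shift [-0.0014, 0.0022, 0.0033] rows>=0.0 turn 0.0006 (0.1deg) at [487.4 323.5  43.1] yaw 18.1 t 28.5
```

```bash
python3 -m crank '[[0,0,0.002,0,0,0,-1],[0,0,0,0,0,0,-1],[0,0,0,0,0,0,0.03],[0,0,0,0,0,0,0.06],[0,0,0,0,0,0,0.15],[0,0,0,0,0,0,0.5],[0,0,0,0,0,0,1],[0,0,0,0,0,0,1],[0,0,-0.03,0,0,0,1],[0,0,-0.08,0,0,0,1],[0,0,-0.15,0,0,0,1],[0,0,-0.2,0,0,0,1],[0,0,-0.2,0,0,0,1],[0,0,-0.15,0,0,0,1],[0,0,0,0,0,0,1],[0,0,0,0,0,0,1],[0,0,0,0,0,0,1],[0,0,0,0,0,0,1]]'
python3 - <<'E'
from h import *
f=snap('wrist','w12'); print(len(blobs(f,'r')))
print('if on spot, lid top centre px',proj(f,(487.3,323,80)),'spot centre',proj(f,(487.3,323,24)))
cv2.imwrite('pics/w12c.png',cv2.cvtColor(f['frame'][60:360,120:520],cv2.COLOR_RGB2BGR))
E
```

```text
time: 30.3
ee_pos: [486.9, 323.2, 203.0]
eef_rot: [[0.951, 0.31, -0.002], [0.31, -0.951, -0.001], [-0.002, 0.0, -1.0]]
wrist_force: [-0.0, -0.7, 0.5]
finger_gap: 88.4
gripper_force: 0.0
1
if on spot, lid top centre px (np.float64(315.78392842472), np.float64(224.91062871907542)) spot centre (np.float64(315.8262687940756), np.float64(205.18176272936432))
```

View pics/w12c.png

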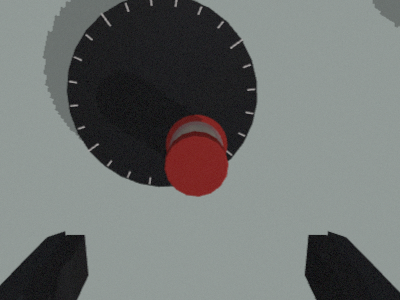

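The red pot's lid centre is at (316,225), as predicted (315.8,224.9), and the spot is where it was. Handing in.

```bash
python3 -c "
from h import *
print(env.finish_job())"
```

```text
the job is handed in; nothing more can be done
None
```

I handed the job in at about 30 s; no verdict came back. My last wrist-camera check of each put the two boxes within about 2 mm of their mat centres, the green-lidded pot within about 3 mm of its coaster centre, and the red-lidded pot within about 1 mm of the spot. The turntable, beaker and bottle were not touched.

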